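Stack a specimen on the slide carriage and index it in front of the profile camera

ROBOT

A 6-joint arm with a two-finger parallel gripper is mounted at the origin on the work surface. World frame = base frame: x ahead of the robot, y to its left, z up, the work surface at z = 0. Lengths are in mm, angles in rad, forces in N, time in s.
With the tool pointing down it reaches from about 375 to 900 mm from the base axis. Payload 3.1 kg.
Tool frame: the origin (TCP) lies midway between the tips of the shut fingers; the grasp point (between the pads) lies 19 mm behind it (arm.tcp_to_grasp is the distance from the TCP to the grasp point, in mm); z points along the fingers, y is the line along which they close (so a half turn about z gives the same grasp; the last joint's range is limited). The gripper opens to 87 mm and grips with 3 to 60 N. Pads are 19 mm wide; open, the fingers measure 117 mm over their backs; the gripper's body (75 mm by 190 mm) begins 51 mm behind the grasp point.
Start: joints at [1.062, 0.527, 1.433, -0, 1.181, -0.178], TCP at [202.959, 591.104, 222.548] pointing down, gripper open.
Joint ranges: [-3.08, 3.08], [-0.75, 2.2], [0.22, 2.44], [-1.43, 4.57], [0, 2.65], [-2.85, 2.85]. Speed limits (rad/s): [2.79, 2.79, 3.14, 3.14, 3.14, 3.14].

INTERFACE

Orientations are given as a rotation vector (axis times angle).
In Python, from workcell import arm, vision, workorder gives the robot as it stands.
- The arm moves only by the tool move_arm, never from a script. Its argument "commands" is a list of rows, each a list of 3 entries, a list of its own where there are three numbers: the closure, from 0 (fully open) to 1 (shut), then the shift along the tool's x, y, z in mm, then the turn, a rotation vector about the tool's x, y, z in degrees. A call has 1 to 5 rows; each row shifts and turns the commanded pose from where the row before left it, along the tool's axes as they then stand; what a row does not reach is not made up. A row lasts 1/8 s, in which the tool goes at most 62.5 mm and 10.7 degrees, less where a joint would pass 70% of its speed; a pose out of reach is approached as far as the arm can. A call with a gripper value outside its range is refused whole. The fingers move at their own pace and stop on an object; "grip_force" is the grip in N (left out, the last holds). Time passes only in rows, so rows that do not move let the fingers close. It gives the time, the measured TCP pose, the force, the opening and the grip force at its end, in the units of the state.
- arm.observe(): the state, without advancing time (a new reading comes with each control period).
- vision.read_camera(name): name is "scene" or "top"; returns a dict with "pixels" (384x512x3 uint8, red, green, blue), "intrinsics" (3x3 intrinsics, pixels), "k1" (the pictures are not rectified: a ray, as slopes to the right and down, at radius r is drawn at 1 + k1 r^2 times it, then the intrinsics apply), "R" (3x3) and "t" (3): a world point X has camera coordinates R X + t. Camera axes: x right, y down, z forward; pixel columns grow to the right and rows downward; lengths in mm; the calibration is good to about 2 mm. A picture is of the moment at which its call begins. There is no depth.
- workorder.finish_job(): hands the job in; it is judged then, once.
The state is a dict: "time_s": time; "joint_pos": joint angles; "joint_vel": joint speeds; "tau": joint torques, N m; "tcp_pos": TCP position; "tool_rot": TCP orientation; "wrist_force": force on the tool from outside, world axes, zero at the start; "torque": the same for the moment, N m; "finger_gap": opening from 0.0 (shut) to 1.0 (fully open); "grip_force": force on a finger pad.
Only numpy, scipy, OpenCV 4.12 (cv2) and the standard library are available. Lean on these libraries where they do the work, as an engineer would, in place of code of your own. Each camera call takes 0.05 s, during which the arm holds its last target. There are 200 camera calls.

TASK

Set the spacer disc flat on the carriage's round plate and the specimen puck on top of the spacer, both well centred; put them down gently, neither dropping them nor pressing down on them. Then push the loaded carriage along its rail towards the camera until its spring index pin drops fully into the rail's hidden notch, and leave it resting there with the stack still centred; the notch's position is not marked, so feel for it. Leave everything else on the bench where it stands.

Things in the scene. Friction and masses are not known exactly. Their poses are not given: they have to be found in the camera images.
- rail: Fixed slide rail, aluminium base 100 x 400 x 10 mm high, with a 56 mm wide steel bar whose top is 24 mm above the bench; a profile camera (white box, 155 mm high, 130 mm wide foot) stands at its right-hand (-y) end, lens 205 mm from the rail's middle. Origin: middle of the rail, on the bench. Its y axis runs along the rail, away from the camera. Placed and turned differently each time.
- carriage (a joint): Travel of the carriage in m: 0 at the end far from the camera, growing towards the camera (rail's -y), end stop at 0.20; starts between 0 and 0.03. Slides with about 2.5 to 3.5 N of dry friction, stays where left. An aluminium block 80 mm across the rail, 110 mm along it, underside 26 mm and top 56 mm above the bench.
- plate (a point): Centre of the top face of the round dark steel plate (diameter 72 mm, 4 mm thick) on the carriage; the top face is 60 mm above the bench. Same axes as the rail. Moves with the carriage.
- push_face (a point): Centre of the carriage's flat rear end face (80 mm wide, 30 mm high, 41 mm above the bench), the one away from the camera; it faces along the rail's +y and lies 45 mm from the plate's centre. There is open space behind it, above the rail, to put shut fingers.
- pin (a joint): Drop of the spring index pin in m: about 0 while its foot rides inside the rail, about 0.008 (7 to 8.5 mm) when fully in the notch, a hidden V with 45 degree flanks, 21 mm wide, met with carriage between 0.085 and 0.15. Once well in, it centres itself; pushing it out takes about 11 N more than the friction. If overrun, the carriage can be pushed back from its other end.
- pin_top (a point): Top of the index pin's black round knob (18 mm diameter), which stands on the carriage 52 mm from the plate's centre towards the camera; 90 mm above the bench while the pin rides, and about 8 mm lower when it is in the notch.
- spacer: Spacer: plain aluminium disc, 52 mm diameter, 14 mm thick, 60 to 110 g, loose, lying flat on the bench to the left. Origin: centre of its underside; z up.
- puck: Specimen puck: black resin disc, 38 mm diameter, 16 mm thick, 30 to 55 g, loose, with a small metal chip showing in its upper face, lying flat on the bench to the left. Origin: centre of its underside; z up. It and the spacer may have changed places.
- vial: Bystander: amber vial, 28 mm diameter, 55 mm high. Origin: centre of its underside.
- dish: Bystander: small open glass dish, 60 mm diameter, 12 mm high, on the robot's side of the rail. Origin: centre of its underside.
- stain: Bystander: white bottle with a red cap, 40 mm diameter, 75 mm high, back left. Origin: centre of its underside.
- spatula: Bystander: spatula, 160 mm long, lying on the robot's side of the rail. Origin: in the middle of its handle and blade, on its underside.
Mind the look-alikes: they are no part of the job. Of the things like the puck, leave any that is blue; of the rest the smaller one is meant. What is shaped like the spacer but pink is not meant.

How it is judged:
By the outcome, as a careful person would: the job done as asked, in the order asked, and still so for the second after the job is handed in, with the robot touching nothing.
It also fails if it takes over 72 s, if anything falls off the work surface, if the arm or the gripper's body presses on something with over 40 N, if the wrist force passes 120 N, or if a joint passes its speed limit or range.

## Working session

There is one attempt and no reset: what is moved stays moved. The work goes in short steps, Python scripts to look and compute and a tool call to move; the robot and the scene stay as the last step left them, time stands still between calls to the robot, and variables do not carry over. Pictures are saved under pics/ and viewed, at most 10 in all, crops included, and the job is handed in when it is done.

Besides the shell and the picture viewer there is one more tool, called after "Call:" as name([rows], argument=value, ...), one row to a line, values as JSON. move_arm: Moves the arm, as the interface text tells. Its arguments: {"type":"object","properties":{"commands":{"type":"array","items":{"type":"array"}},"grip_force":{"type":"number"}},"required":["commands"]}

```bash
mkdir -p pics; cat > h.py <<'E'
import numpy as np, cv2
from workcell import arm, vision, workorder
from scipy.spatial.transform import Rotation as Ro
def cam(n):
    c=vision.read_camera(n); return {k:(np.array(v) if k!='k1' else v) for k,v in c.items()}
def px2w(c,u,v,z):
    K=c['intrinsics']; d=np.linalg.inv(K)@[u,v,1]; x=d[:2].copy()
    for _ in range(30): x=d[:2]/(1+c['k1']*(x@x))
    r=c['R'].T@np.array([x[0],x[1],1]); o=-c['R'].T@c['t']
    return o+r*(z-o[2])/r[2]
def w2px(c,X):
    p=c['R']@np.array(X,float)+c['t']; x=p[:2]/p[2]; x=x*(1+c['k1']*(x@x)); return (c['intrinsics']@[x[0],x[1],1])[:2]
def save(img,name,crop=None,s=1):
    if crop: a,b,w,h=crop; img=img[b:b+h,a:a+w]
    cv2.imwrite('pics/'+name,cv2.cvtColor(cv2.resize(img,None,fx=s,fy=s,interpolation=cv2.INTER_CUBIC),cv2.COLOR_RGB2BGR))
def st():
    s=arm.observe(); R=Ro.from_rotvec(s['tool_rot']).as_matrix()
    print(s['time_s'],np.round(s['tcp_pos'],1),np.round(s['joint_pos'],2),s['finger_gap']); print(np.round(R,3)); return s,R
E
python3 - <<'E'
from h import *
st()
for n in('scene','top'):
    c=cam(n); save(c['pixels'],n+'0.png',None,1.5); print(n,c['k1'],c['intrinsics'].tolist(),(-c['R'].T@c['t']).round())
E
```

```text
0.0 [202.6 590.5 221.6] [ 1.06  0.53  1.43  0.    1.18 -0.18] 0.9985839971583478
[[-0.946  0.325 -0.001]
 [ 0.325  0.946 -0.002]
 [ 0.    -0.002 -1.   ]]
scene 0.005253572702118484 [[385.5555846250077, 0.0, 264.62910278515074], [0.0, 385.5555846250077, 195.3742148225608], [0.0, 0.0, 1.0]] [1117.  399.  759.]
top -0.007619117669340515 [[471.6511607338535, 0.0, 256.26858404278295], [0.0, 471.6511607338535, 197.19597751934796], [0.0, 0.0, 1.0]] [ 363.  111. 1145.]
```

View pics/scene0.png

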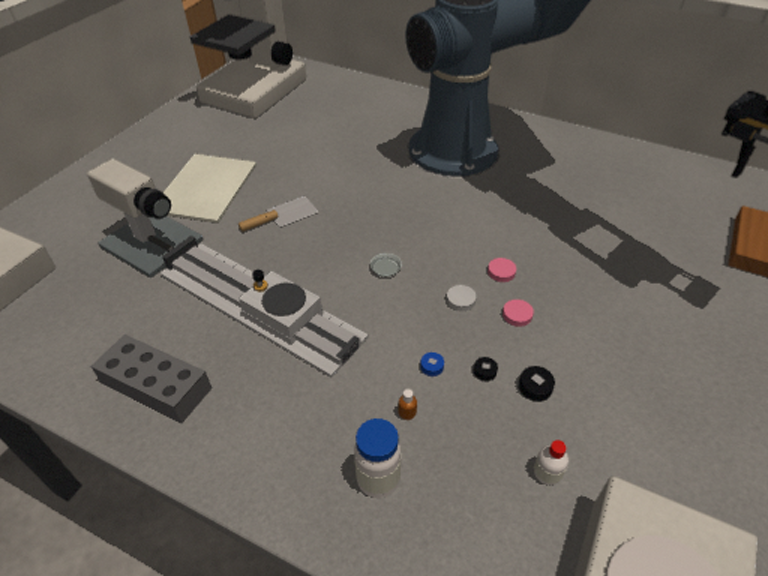

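View pics/top0.png

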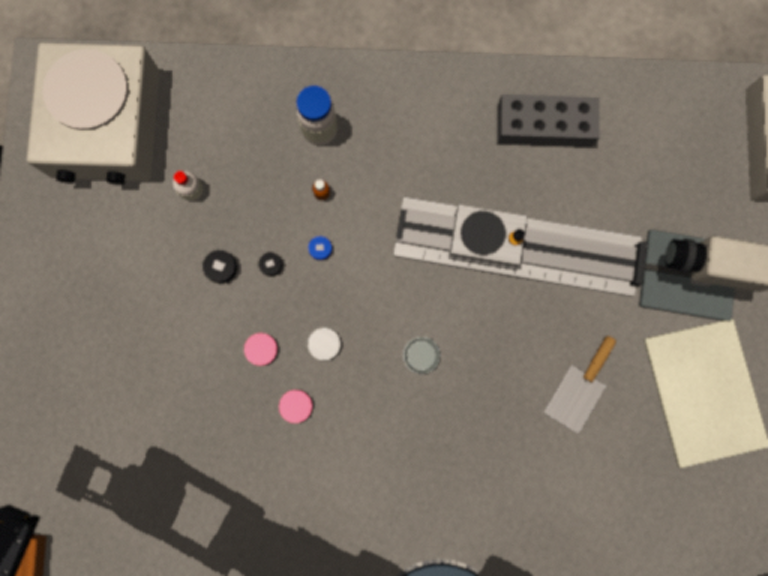

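Scene: the white spacer is at top-view px (216,229) and the small black puck at (180,176), with the blue and the larger black discs as decoys. The plate is at (322,155). The rail's near edge runs from (263,171) to (424,196), with the camera on the right.

```bash
cat >> h.py <<'E'
def hullc(c,x,y,z0,z1,r):
    a=np.linspace(0,2*np.pi,72); P=[w2px(c,[x+r*np.cos(t),y+r*np.sin(t),z]) for t in a for z in(z0,z1)]
    h=cv2.convexHull(np.float32(P)); m=cv2.moments(h); return np.array([m['m10'],m['m01']])/m['m00'],m['m00']
def locate(c,seed,z0,z1,r,fn,win=16):
    g=c['pixels'].astype(int); m=fn(g).astype(np.uint8); M=np.zeros_like(m); u,v=map(int,seed)
    M[v-win:v+win,u-win:u+win]=m[v-win:v+win,u-win:u+win]
    n,l,s,ce=cv2.connectedComponentsWithStats(M); i=1+np.argmin([np.hypot(*(q-seed)) -0.1*a[4]for q,a in zip(ce[1:],s[1:])])
    p=px2w(c,*ce[i],z1)[:2]
    for _ in range(5):
        q,A=hullc(c,*p,z0,z1,r); p=p+px2w(c,*ce[i],z1)[:2]-px2w(c,*q,z1)[:2]
    return p,ce[i],s[i][4],A
E
python3 - <<'E'
from h import *
dark=lambda g:g.max(2)<60
for n,S,P,L in(('top',(216,229),(180,176),(322,155)),('scene',(307,198),(323.5,245),(189,199))):
    c=cam(n); g=c['pixels']
    print(n,[g[int(y),int(x)].tolist() for x,y in(S,P,L)],g[int(S[1]),int(S[0])+16].tolist())
    for k,a in(('spacer',(S,0,14,26,lambda g:g.min(2)>135)),('puck',(P,0,16,19,dark)),('plate',(L,56,60,36,lambda g:g.max(2)<75))):
        p,ce,A,B=locate(c,np.array(a[0]),*a[1:],win=26 if k=='plate' else 16); print(k,p.round(1),ce.round(1),A,round(B))
    save(g,n+'1.png',(250,120,200,100) if n=='top' else (100,120,160,140),4)
E
```

```text
top [[224, 214, 201], [182, 172, 161], [56, 54, 52]] [128, 118, 106]
spacer [439.3 196.2] [215.2 228.7] 382 378
puck [564.8 284.8] [181.  176.3] 145 211
plate [617.7 -51.3] [321.7 154.9] 608 727
scene [[173, 165, 158], [95, 90, 86], [58, 56, 55]] [120, 114, 108]
spacer [432.3 197. ] [307.3 196.5] 208 287
puck [566.8 290.6] [322.9 246. ] 189 228
plate [617.5 -47.8] [188.8 199.2] 484 526
```

View pics/top1.png

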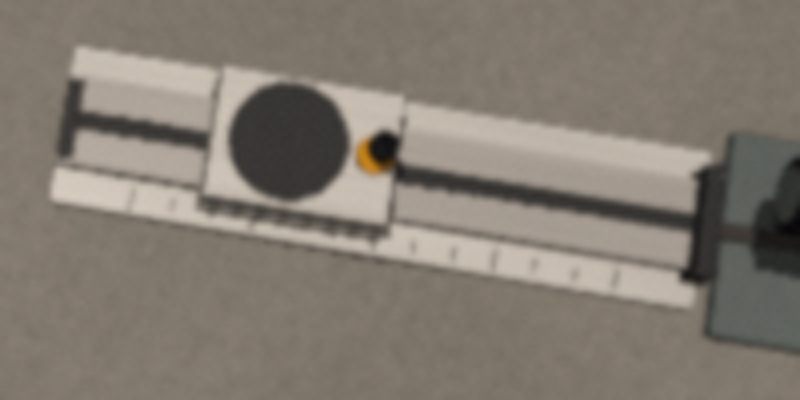

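Top crop: the plate centre is at crop px (289,141). The rail's near edge runs (50,203)–(692,307) and its far edge (75,47)–(712,152).

```bash
python3 - <<'E'
from h import *
c=cam('top'); f=lambda x,y,z:px2w(c,250+x/4,120+y/4,z)
n1,n2,f1,f2=f(50,203,10),f(692,307,10),f(75,47,10),f(712,152,10)
for a,b in((n1,n2),(f1,f2)): d=(a-b)[:2]; print('edge',a.round(1),b.round(1),np.hypot(*d),np.degrees(np.arctan2(d[1],d[0])))
# carriage top rear/front edges
print('carr corners',[f(*q,56)[:2].round(1).tolist() for q in((222,66),(406,97),(205,195),(388,227))])
print('pin',f(384,148,90).round(1))
# puck by hull
for n,s in(('top',(181,176)),('scene',(323,246))):
    c=cam(n); g=c['pixels'].max(2); u,v=s; w=12; m=(g[v-w:v+w,u-w:u+w]<75).astype(np.uint8)
    k,l,S,ce=cv2.connectedComponentsWithStats(m); i=1+np.argmax(S[1:,4]); h=cv2.convexHull(np.argwhere(l==i)[:,::-1].astype(np.float32)); M=cv2.moments(h)
    q0=np.array([M['m10'],M['m01']])/M['m00']+[u-w,v-w]; p=px2w(c,*q0,16)[:2]
    for _ in range(5): q,A=hullc(c,*p,0,16,19); p=p+px2w(c,*q0,16)[:2]-px2w(c,*q,16)[:2]
    print('puck',n,p.round(1),q0,M['m00'],A)
E
```

```text
edge [584.5  86.2  10. ] [ 532.4 -307.6   10. ] 397.2902448715153 82.46930031165769
edge [683.2  73.4  10. ] [ 629.6 -321.9   10. ] 398.98816915317894 82.27891360774161
carr corners [[661.5, -12.7], [646.2, -122.3], [583.2, -3.8], [567.5, -111.8]]
pin [ 607.  -102.4   90. ]
puck top [565.7 285.5] [180.70583116 175.86858138] 191.5 210.8671798906289
puck scene [566.2 290.3] [322.82513661 245.72053084] 213.5 228.19289877824485
```

Call:
move_arm([
  [0,[0,0,0],[0,0,9.84]],
  [0,[0,0,0],[0,0,9.84]],
  [0,[0,0,0],[0,0,9.84]],
  [0,[0,0,0],[0,0,9.84]],
  [0,[0,0,0],[0,0,9.84]],
], grip_force=8)

```text
time_s: 0.98
tcp_pos: [202.9, 591.1, 222.5]
tool_rot: [1.768, 2.597, -0.0]
wrist_force: [-0.5, 0.6, 0.4]
finger_gap: 1.003
grip_force: 0.0
```

Call:
move_arm([
  [0,[0,0,0],[0,0,9.84]],
  [0,[0,0,0],[0,0,9.84]],
  [0,[0,0,0],[0,0,9.84]],
  [0,[0,0,0],[0,0,0]],
  [0,[0,0,0],[0,0,0]],
])

```text
time_s: 1.6
tcp_pos: [202.9, 591.1, 222.5]
tool_rot: [2.363, 2.071, -0.0]
wrist_force: [0.4, -0.7, 0.4]
finger_gap: 0.998
grip_force: 0.0
```

```bash
cat >> h.py <<'E'
def delta(x,y,z):
    s,R=st(); d=np.array([x,y,z])-s['tcp_pos']; print('tool delta',(R.T@d).round(1),'F',np.round(s['wrist_force'],1))
E
python3 -c "
from h import *
delta(439.3,196.2,60)"
```

```text
1.6 [202.9 591.1 222.5] [ 1.06  0.53  1.43 -0.    1.18  1.19] 0.9981556158967082
[[ 0.131  0.991 -0.   ]
 [ 0.991 -0.131 -0.   ]
 [-0.    -0.    -1.   ]]
tool delta [-360.4  286.1  162.5] F [ 0.4 -0.7  0.4]
```

Call:
move_arm([
  [0,[-36,28.6,10],[0,0,0]],
  [0,[-36,28.6,10],[0,0,0]],
  [0,[-36,28.6,10],[0,0,0]],
  [0,[-36,28.6,10],[0,0,0]],
  [0,[-36,28.6,10],[0,0,0]],
])

```text
time_s: 2.22
tcp_pos: [321.5, 392.6, 172.5]
tool_rot: [2.363, 2.071, 0.002]
wrist_force: [0.7, 0.8, 0.0]
finger_gap: 0.998
grip_force: 0.0
```

Call:
move_arm([
  [0,[-36,28.6,20],[0,0,0]],
  [0,[-36,28.6,20],[0,0,0]],
  [0,[-36,28.6,20],[0,0,0]],
  [0,[-36,28.6,20],[0,0,0]],
  [0,[-36,28.6,20],[0,0,0]],
])

```text
time_s: 2.85
tcp_pos: [439.6, 195.0, 72.2]
tool_rot: [2.363, 2.07, 0.002]
wrist_force: [0.9, 0.2, 0.5]
finger_gap: 1.004
grip_force: 0.0
```

```bash
python3 -c "
from h import *
delta(439.3,196.2,3)
c=cam('scene');save(c['pixels'],'s2.png',(220,110,200,150),4)"
```

```text
2.85 [439.6 195.   72.2] [0.18 0.59 1.92 0.   0.63 0.32] 1.0041229184564853
[[ 0.132  0.991  0.001]
 [ 0.991 -0.132  0.   ]
 [ 0.     0.001 -1.   ]]
tool delta [ 1.2 -0.5 69.2] F [0.9 0.2 0.5]
```

View pics/s2.png

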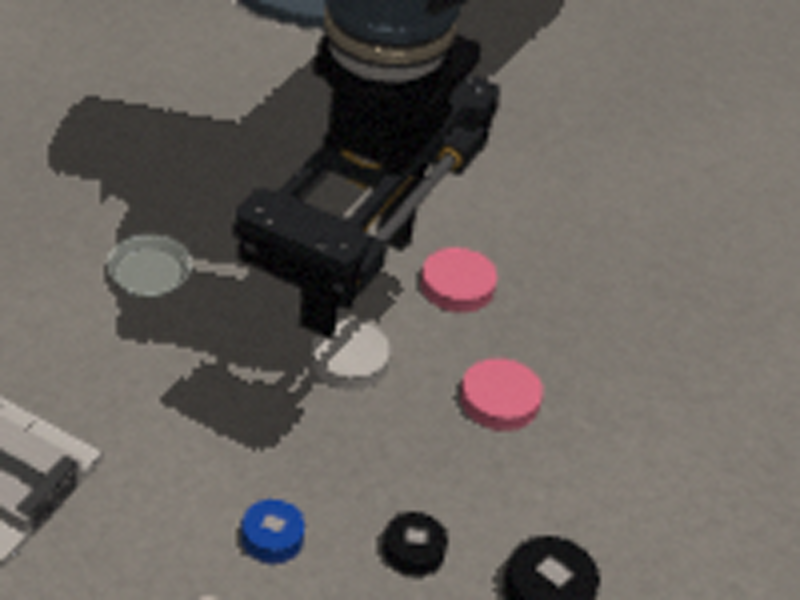

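The fingers straddle the white spacer (crop px 355,350), and the neighbours are clear.

Call:
move_arm([
  [0,[1.2,-0.5,25],[0,0,0]],
  [0,[0,0,25],[0,0,0]],
  [0,[0,0,14],[0,0,0]],
  [0,[0,0,6],[0,0,0]],
  [0.3,[0,0,0],[0,0,0]],
], grip_force=10)

```text
time_s: 3.52
tcp_pos: [438.1, 197.6, 2.6]
tool_rot: [2.364, 2.069, 0.0]
wrist_force: [0.6, 0.1, 0.7]
finger_gap: 0.952
grip_force: 0.0
```

Call:
move_arm([
  [0.5,[0,0,0],[0,0,0]],
  [0.6,[0,0,0],[0,0,0]],
  [0.8,[0,0,0],[0,0,0]],
  [1,[0,0,0],[0,0,0]],
  [1,[0,0,0],[0,0,0]],
])

```text
time_s: 4.15
tcp_pos: [438.2, 197.5, 2.9]
tool_rot: [2.365, 2.068, 0.001]
wrist_force: [-0.7, 1.1, 3.5]
finger_gap: 0.593
grip_force: 10.0
```

```bash
python3 -c "
from h import *
delta(617.7,-51.3,120)"
```

```text
4.15 [438.2 197.5   2.9] [0.19 0.74 1.94 0.   0.46 0.32] 0.5927985267111848
[[ 0.133  0.991  0.001]
 [ 0.991 -0.133  0.   ]
 [ 0.     0.001 -1.   ]]
tool delta [-222.5  211.1 -117. ] F [-0.7  1.1  3.5]
```

Call:
move_arm([
  [1,[0,0,-10],[0,0,0]],
  [1,[0,0,-30],[0,0,0]],
  [1,[0,0,-40],[0,0,0]],
  [1,[-11.4,10,-37],[0,0,0]],
  [1,[-30,30,0],[0,0,0]],
], grip_force=15)

```text
time_s: 4.78
tcp_pos: [472.7, 151.9, 122.7]
tool_rot: [2.36, 2.07, 0.006]
wrist_force: [1.3, 0.6, -1.1]
finger_gap: 0.592
grip_force: 15.0
```

Call:
move_arm([
  [1,[-40,40,0],[0,0,0]],
  [1,[-40,40,0],[0,0,0]],
  [1,[-40,40,0],[0,0,0]],
  [1,[-40,30,0],[0,0,0]],
  [1,[-20,20,0],[0,0,0]],
])

```text
time_s: 5.4
tcp_pos: [617.4, -52.8, 119.8]
tool_rot: [2.367, 2.065, -0.0]
wrist_force: [-0.2, 0.1, -0.9]
finger_gap: 0.593
grip_force: 15.0
```

Call:
move_arm([
  [1,[0,0,20],[0,0,0]],
  [1,[0,0,20],[0,0,0]],
  [1,[0,0,10],[0,0,0]],
  [1,[0,0,0],[0,0,0]],
  [1,[0,0,0],[0,0,0]],
])

```text
time_s: 6.02
tcp_pos: [617.0, -50.0, 70.3]
tool_rot: [2.364, 2.068, 0.001]
wrist_force: [0.3, 0.0, -1.2]
finger_gap: 0.592
grip_force: 15.0
```

```bash
python3 -c "
from h import *
delta(617.7,-51.3,63)
c=cam('scene');save(c['pixels'],'s3.png',(110,110,160,120),5);c=cam('top');save(c['pixels'],'t3.png',(260,110,120,90),6)"
```

```text
6.025 [617.  -50.   70.3] [-0.26  0.72  1.56 -0.    0.86 -0.13] 0.5921051315372503
[[ 0.133  0.991  0.001]
 [ 0.991 -0.133 -0.   ]
 [-0.     0.001 -1.   ]]
tool delta [-1.2  0.8  7.3] F [ 0.3  0.  -1.2]
```

View pics/s3.png

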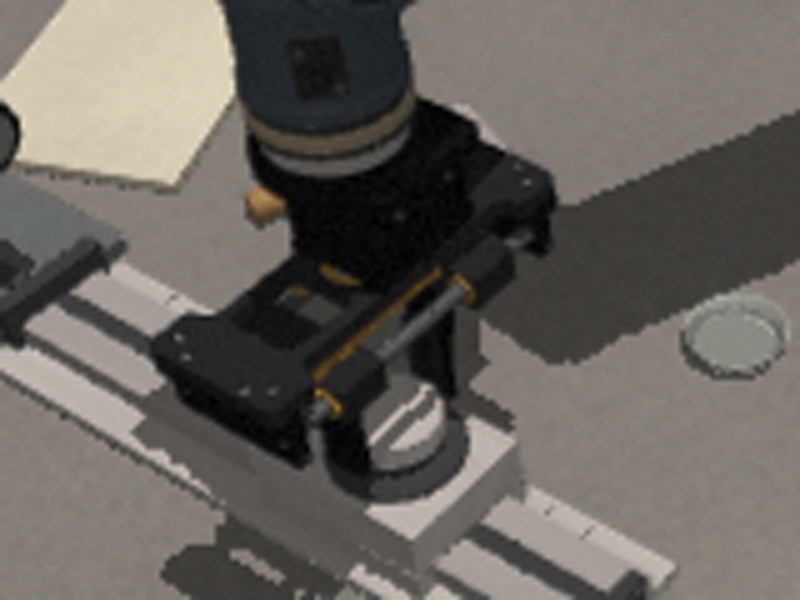

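The spacer is held just above the dark plate at about crop px (405,450) and looks centred. Next I lower it slowly.

Call:
move_arm([
  [1,[0,0,4],[0,0,0]],
  [1,[0,0,2],[0,0,0]],
  [1,[0,0,0.5],[0,0,0]],
  [1,[0,0,0.2],[0,0,0]],
  [1,[0,0,0],[0,0,0]],
])

```text
time_s: 6.75
tcp_pos: [616.5, -50.0, 63.0]
tool_rot: [-2.365, -2.068, 0.0]
wrist_force: [-1.7, 0.5, 1.1]
finger_gap: 0.591
grip_force: 15.0
```

Call:
move_arm([
  [1,[0,0,0.2],[0,0,0]],
  [1,[0,0,0],[0,0,0]],
  [1,[0,0,0],[0,0,0]],
])

```text
time_s: 7.12
tcp_pos: [616.5, -50.0, 62.9]
tool_rot: [2.365, 2.068, -0.0]
wrist_force: [-1.6, 0.6, 3.7]
finger_gap: 0.592
grip_force: 15.0
```

Call:
move_arm([
  [1,[0,0,-0.3],[0,0,0]],
  [0.4,[0,0,0],[0,0,0]],
  [0.15,[0,0,0],[0,0,0]],
  [0.0,[0,0,0],[0,0,0]],
  [0,[0,0,0],[0,0,0]],
])

```text
time_s: 7.75
tcp_pos: [616.7, -50.1, 62.8]
tool_rot: [2.365, 2.068, 0.0]
wrist_force: [0.6, -0.4, 0.2]
finger_gap: 0.857
grip_force: 0.0
```

Call:
move_arm([
  [0,[0,0,0],[0,0,0]],
  [0,[0,0,-10],[0,0,0]],
  [0,[0,0,-40],[0,0,0]],
  [0,[30,0,-40],[0,0,0]],
  [0,[60,0,0],[0,0,0]],
])

```text
time_s: 8.38
tcp_pos: [632.3, 37.6, 158.0]
tool_rot: [2.364, 2.058, 0.01]
wrist_force: [0.9, -0.0, -0.3]
finger_gap: 0.998
grip_force: 0.0
```

Call:
move_arm([
  [0,[60,0,0],[0,0,0]],
  [0,[60,0,0],[0,0,0]],
  [0,[60,0,0],[0,0,0]],
  [0,[30,0,0],[0,0,0]],
  [0,[0,0,0],[0,0,0]],
])

```text
time_s: 9.0
tcp_pos: [656.4, 250.1, 153.6]
tool_rot: [2.361, 2.072, 0.002]
wrist_force: [0.9, -0.5, -0.1]
finger_gap: 1.001
grip_force: 0.0
```

```bash
python3 - <<'E'
from h import *
delta(565.7,285.5,60)
for n,s,L,w in(('top',(322,155),(322,155),26),('scene',(188,197),(189,199),20)):
    c=cam(n); g=c['pixels']
    p,ce,A,B=locate(c,np.array(s),60,74,26,lambda g:g.min(2)>135,win=14); print(n,'spacer',p.round(1),ce.round(1),A,round(B))
    save(g,n+'4.png',(int(s[0])-50,int(s[1])-37,100,75),8)
E
```

```text
9.0 [656.4 250.1 153.6] [0.21 0.71 1.28 0.   1.15 0.33] 1.0009640475382253
[[ 0.13   0.992  0.001]
 [ 0.992 -0.13   0.   ]
 [ 0.001  0.001 -1.   ]]
tool delta [ 23.3 -94.7  93.5] F [ 0.9 -0.5 -0.1]
top spacer [617.3 -52.7] [322.9 154.1] 407 414
scene spacer [606.9 -59.6] [186.7 192.2] 326 336
```

View pics/top4.png

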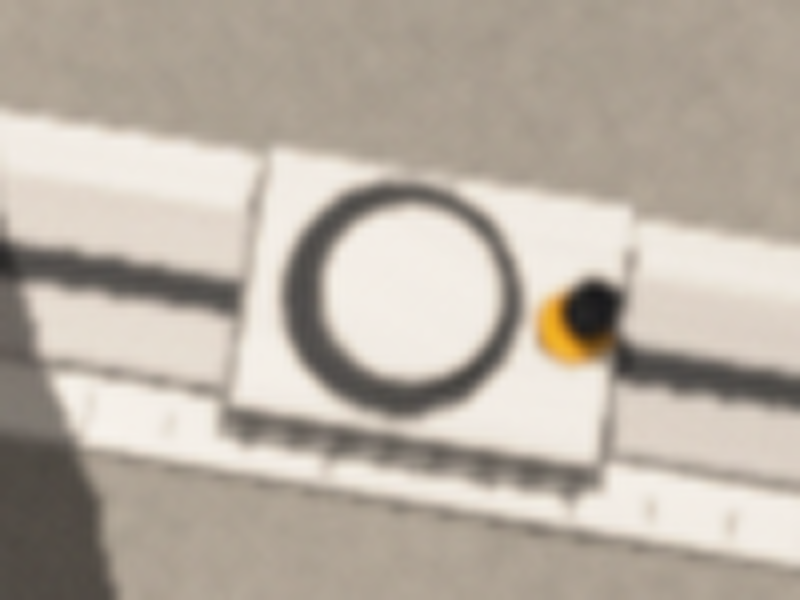

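Top crop: the plate outline is centred at (401,298) and the spacer top at (413,293). Once height parallax is removed, the spacer is about 1.4 mm off towards the camera, which is fine. Next is the puck.

Call:
move_arm([
  [0,[12,-47,20],[0,0,0]],
  [0,[11.3,-47.7,30],[0,0,0]],
  [0,[0,0,40],[0,0,0]],
  [0,[0,0,30],[0,0,0]],
  [0,[0,0,10],[0,0,0]],
], grip_force=10)

```text
time_s: 9.72
tcp_pos: [564.9, 280.9, 21.5]
tool_rot: [-2.366, -2.065, 0.006]
wrist_force: [0.3, 0.3, 0.9]
finger_gap: 0.998
grip_force: 0.0
```

```bash
python3 -c "
from h import *
delta(565.7,285.5,3)
c=cam('scene');save(c['pixels'],'s5.png',(240,170,160,120),4)"
```

```text
9.725 [564.9 280.9  21.5] [ 0.28  0.8   1.55 -0.    0.8   0.42] 0.9979727454613457
[[ 0.135  0.991 -0.004]
 [ 0.991 -0.135 -0.001]
 [-0.002 -0.003 -1.   ]]
tool delta [ 4.7  0.3 18.5] F [0.3 0.3 0.9]
```

View pics/s5.png

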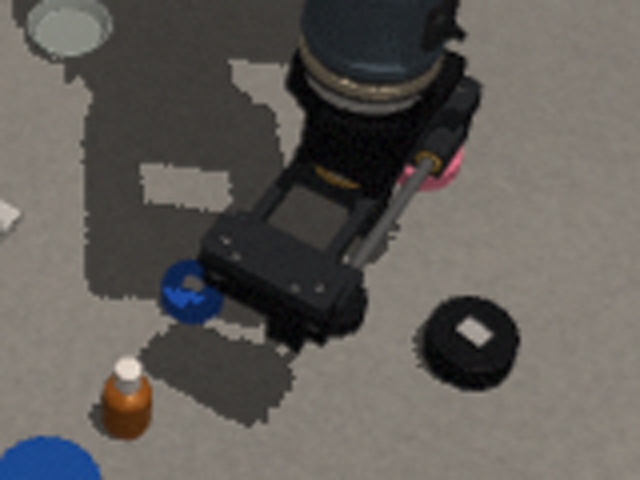

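The gripper hides the puck. The blue disc and the big black disc are clear of the fingers. Let me settle, then read the pose.

Call:
move_arm([
  [0,[0,0,0],[0,0,0]],
  [0,[0,0,0],[0,0,0]],
])

```text
time_s: 10.02
tcp_pos: [567.2, 282.9, 24.4]
tool_rot: [2.365, 2.066, 0.004]
wrist_force: [-0.4, 0.7, 0.5]
finger_gap: 1.004
grip_force: 0.0
```

Call:
move_arm([
  [0,[2.4,-2.4,10],[0,0,0]],
  [0,[0,0,8],[0,0,0]],
  [0,[0,0,3],[0,0,0]],
  [0.3,[0,0,0],[0,0,0]],
  [0.6,[0,0,0],[0,0,0]],
])

```text
time_s: 10.65
tcp_pos: [564.0, 285.7, 2.0]
tool_rot: [2.365, 2.068, 0.0]
wrist_force: [0.4, 0.5, -0.6]
finger_gap: 0.849
grip_force: 0.0
```

Call:
move_arm([
  [0.7,[0,0,0],[0,0,0]],
  [0.8,[0,0,0],[0,0,0]],
  [1,[0,0,0],[0,0,0]],
  [1,[0,0,0],[0,0,0]],
  [1,[0,0,0],[0,0,0]],
])

```text
time_s: 11.28
tcp_pos: [563.9, 285.7, 2.0]
tool_rot: [2.365, 2.068, 0.0]
wrist_force: [-0.2, 0.4, 0.6]
finger_gap: 0.435
grip_force: 10.0
```

```bash
python3 -c "
from h import *
delta(617.7,-51.3,130)
s=arm.observe();R=Ro.from_rotvec(s['tool_rot']).as_matrix();print('puck in tool',R.T@(np.array([565.7,285.5,0])-s['tcp_pos']))"
```

```text
11.275 [563.9 285.7   2. ] [ 0.29  0.83  1.55 -0.    0.76  0.43] 0.43470934843372305
[[ 0.134  0.991  0.   ]
 [ 0.991 -0.134  0.   ]
 [ 0.     0.    -1.   ]]
tool delta [-326.8   98.3 -128. ] F [-0.2  0.4  0.6]
puck in tool [0.0558603  1.80818339 2.01985309]
```

Call:
move_arm([
  [1,[0,0,-10],[0,0,0]],
  [1,[0,0,-50],[0,0,0]],
  [1,[0,0,-58],[0,0,0]],
  [1,[-25.5,7.3,-10],[0,0,0]],
  [1,[-45,15,0],[0,0,0]],
], grip_force=12)

```text
time_s: 11.9
tcp_pos: [577.5, 213.8, 132.8]
tool_rot: [2.36, 2.07, 0.007]
wrist_force: [1.0, 0.3, -1.1]
finger_gap: 0.433
grip_force: 12.0
```

Call:
move_arm([
  [1,[-55,15,0],[0,0,0]],
  [1,[-55,15,0],[0,0,0]],
  [1,[-55,15,0],[0,0,0]],
  [1,[-50,15,0],[0,0,0]],
  [1,[-40,15,0],[0,0,0]],
])

```text
time_s: 12.52
tcp_pos: [616.9, -52.2, 130.7]
tool_rot: [2.366, 2.066, 0.001]
wrist_force: [-0.2, 0.1, 0.0]
finger_gap: 0.434
grip_force: 12.0
```

Call:
move_arm([
  [1,[0,0,10],[0,0,0]],
  [1,[0,0,20],[0,0,0]],
  [1,[0,0,16],[0,0,0]],
  [1,[0,0,0],[0,0,0]],
  [1,[0,0,0],[0,0,0]],
])

```text
time_s: 13.15
tcp_pos: [617.0, -49.3, 84.3]
tool_rot: [2.364, 2.069, 0.0]
wrist_force: [-0.4, 0.1, -0.8]
finger_gap: 0.432
grip_force: 12.0
```

```bash
python3 -c "
from h import *
delta(617.7,-51.3,76)"
```

```text
13.15 [617.  -49.3  84.3] [-0.26  0.7   1.56  0.    0.89 -0.13] 0.4316939080060473
[[ 0.133  0.991  0.   ]
 [ 0.991 -0.133 -0.   ]
 [-0.     0.    -1.   ]]
tool delta [-1.9  0.9  8.3] F [-0.4  0.1 -0.8]
```

Call:
move_arm([
  [1,[-0.6,0,4],[0,0,0]],
  [1,[0,0,3],[0,0,0]],
  [1,[0,0,0.8],[0,0,0]],
  [1,[0,0,0],[0,0,0]],
  [1,[0,0,0],[0,0,0]],
])

```text
time_s: 13.78
tcp_pos: [616.8, -50.5, 76.2]
tool_rot: [2.365, 2.068, 0.0]
wrist_force: [-0.5, -0.2, -1.2]
finger_gap: 0.434
grip_force: 12.0
```

Call:
move_arm([
  [1,[0,0,0.2],[0,0,0]],
  [1,[0,0,0],[0,0,0]],
  [1,[0,0,0],[0,0,0]],
])

```text
time_s: 14.15
tcp_pos: [616.8, -50.5, 76.0]
tool_rot: [2.365, 2.068, 0.0]
wrist_force: [0.9, 0.5, -0.2]
finger_gap: 0.433
grip_force: 12.0
```

Call:
move_arm([
  [1,[0,0,0.2],[0,0,0]],
  [1,[0,0,0],[0,0,0]],
  [1,[0,0,0],[0,0,0]],
])

```text
time_s: 14.52
tcp_pos: [616.8, -50.5, 76.0]
tool_rot: [2.365, 2.068, 0.0]
wrist_force: [-1.1, -0.5, 2.3]
finger_gap: 0.43
grip_force: 12.0
```

Call:
move_arm([
  [1,[0,0,-0.2],[0,0,0]],
  [0.4,[0,0,0],[0,0,0]],
  [0.15,[0,0,0],[0,0,0]],
  [0.0,[0,0,0],[0,0,0]],
  [0,[0,0,0],[0,0,0]],
])

```text
time_s: 15.15
tcp_pos: [616.7, -50.5, 75.8]
tool_rot: [-2.365, -2.068, 0.0]
wrist_force: [-1.0, 0.0, 0.3]
finger_gap: 0.799
grip_force: 0.0
```

Call:
move_arm([
  [0,[0,0,0],[0,0,0]],
  [0,[0,0,-10],[0,0,0]],
  [0,[0,0,-40],[0,0,0]],
  [0,[40,0,-20],[0,0,0]],
  [0.5,[60,0,0],[0,0,0]],
])

```text
time_s: 15.78
tcp_pos: [632.5, 47.8, 149.3]
tool_rot: [2.365, 2.06, 0.007]
wrist_force: [0.1, 0.4, -0.3]
finger_gap: 0.948
grip_force: 0.0
```

Call:
move_arm([
  [1,[50,0,0],[0,0,0]],
  [1,[0,0,0],[0,0,0]],
  [1,[0,0,0],[0,0,0]],
  [1,[0,0,0],[0,0,0]],
])

```text
time_s: 16.27
tcp_pos: [636.7, 96.8, 146.1]
tool_rot: [2.367, 2.066, -0.0]
wrist_force: [0.0, 0.5, 0.2]
finger_gap: 0.516
grip_force: 0.0
```

```bash
python3 - <<'E'
from h import *
delta(617.7+70*.134,-51.3+70*.991,36)
a,b=cam('top')['pixels'][118:193,272:372],cam('scene')['pixels'][155:230,140:240]
save(np.hstack([a,b]),'both6.png',None,4)
E
```

```text
16.275 [636.7  96.8 146.1] [-0.02  0.64  1.45 -0.    1.05  0.11] 0.5158591669652126
[[ 0.135  0.991 -0.   ]
 [ 0.991 -0.135 -0.   ]
 [-0.     0.    -1.   ]]
tool delta [-79.3   1.1 110.2] F [0.  0.5 0.2]
```

View pics/both6.png

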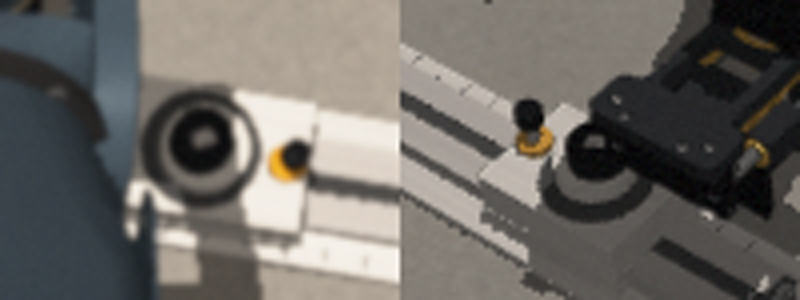

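In the top half of the view, the puck sits at about crop (203,142) and the plate is centred near (201,149), so the puck may be about 3 mm rearward. The arm is throwing a shadow there, so I'll clear it and measure once more.

Call:
move_arm([
  [1,[60,0,0],[0,0,0]],
  [1,[60,0,0],[0,0,0]],
  [1,[40,0,0],[0,0,0]],
  [1,[0,0,0],[0,0,0]],
])

```text
time_s: 16.88
tcp_pos: [658.2, 259.1, 145.8]
tool_rot: [-2.362, -2.071, -0.001]
wrist_force: [-0.9, -0.8, 0.2]
finger_gap: 0.027
grip_force: 0.0
```

```bash
cat >> h.py <<'E'
def stack(tag,L=(322,155),w=30):
    c=cam('top'); g=c['pixels']; u,v=L; o=np.array([u-w,v-w]); s=8
    G=cv2.resize(g[v-w:v+w,u-w:u+w],None,fx=s,fy=s,interpolation=cv2.INTER_CUBIC).max(2)
    out={}
    def fit(m,name,z0,z1,r):
        k,l,S,ce=cv2.connectedComponentsWithStats(m.astype(np.uint8)); cand=[i for i in range(1,k) if np.hypot(*(ce[i]-w*s))<90]
        i=max(cand,key=lambda i:S[i,4]); h=cv2.convexHull(np.argwhere(l==i)[:,::-1].astype(np.float32)); M=cv2.moments(h)
        q0=(np.array([M['m10'],M['m01']])/M['m00']+.5)/s-.5+o; p=px2w(c,*q0,z1)[:2]
        for _ in range(5): q,A=hullc(c,*p,z0,z1,r); p=p+px2w(c,*q0,z1)[:2]-px2w(c,*q,z1)[:2]
        d=p-np.array([617.7,-51.3]); print(name,p.round(1),'area',round(M['m00']/s**2),round(A),'tool xy rel start plate',round(.134*d[0]+.991*d[1],1),round(.991*d[0]-.134*d[1],1))
    yy,xx=np.mgrid[:2*w*s,:2*w*s]
    return c,G,fit
E
python3 - <<'E'
from h import *
c,G,fit=stack('a')
u,v=322,155
fit(G<90,'plate ring',56,60,36)
P=w2px(c,[617.7,-51.3,90]); yy,xx=np.mgrid[:480,:480]; rr=np.hypot(xx-(P[0]-292)*8,yy-(P[1]-125)*8)/8
fit((G<115)&(rr<12),'puck',74,90,19)
fit((G>115)&(rr<14),'spacer',60,74,26)
save(c['pixels'],'t7.png',(292,125,60,60),8)
E
```

```text
plate ring [622.4 -52.2] area 188 726 tool xy rel start plate -0.3 4.8
puck [616.5 -48.6] area 202 239 tool xy rel start plate 2.6 -1.5
spacer [624.4 -54.2] area 598 414 tool xy rel start plate -1.9 7.0
```

View pics/t7.png

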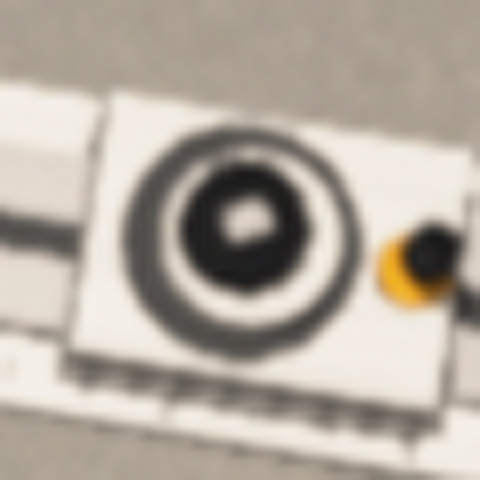

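Crop t7: the puck spans about x 180–310 and y 160–292, the plate x 124–361 and y 126–360, and the spacer x 158–343 and y 147–325. The puck looks about 2 mm off, so I'll fit the three contours properly on this same picture.

```bash
cat >> h.py <<'E'
def fit3(c,img,o,s=8,th=150):   # img: s-times enlarged crop (gray), o: crop origin
    cs,hi=cv2.findContours((img<th).astype(np.uint8),cv2.RETR_CCOMP,cv2.CHAIN_APPROX_NONE)
    cen=[]
    for k in cs:
        h=cv2.convexHull(k); M=cv2.moments(h)
        if M['m00']>4000: cen.append((M['m00']/s**2,(np.array([M['m10'],M['m01']])/M['m00']+.5)/s-.5+o))
    for name,z0,z1,r in(('plate',56,60,36),('spacer',60,74,26),('puck',74,90,19)):
        for A0,q0 in cen:
            p=px2w(c,*q0,z1)[:2]
            for _ in range(5): q,A=hullc(c,*p,z0,z1,r); p=p+px2w(c,*q0,z1)[:2]-px2w(c,*q,z1)[:2]
            if .8<A0/A<1.2: print(name,p.round(1),'tool xy',round(.134*p[0]+.991*p[1],1),round(.991*p[0]-.134*p[1],1),'area',round(A0),round(A))
E
python3 - <<'E'
from h import *
c=cam('top'); g=cv2.imread('pics/t7.png').max(2)
for th in(110,150,180): print(th); fit3(c,g,np.array([292,125]),8,th)
E
```

```text
110
plate [617.2 -50.7] tool xy 32.4 618.4 area 602 727
puck [616.5 -48.6] tool xy 34.5 617.5 area 199 239
150
plate [617.7 -51.4] tool xy 31.8 619.0 area 669 727
spacer [617.2 -52.9] tool xy 30.3 618.7 area 409 414
180
plate [617.7 -51.4] tool xy 31.8 619.0 area 705 727
plate [674.1 -57.8] tool xy 33.1 675.8 area 836 714
spacer [574.6 -57.2] tool xy 20.3 577.1 area 459 417
spacer [616.5 -53.1] tool xy 30.0 618.1 area 372 414
puck [549.2 -22.8] tool xy 51.0 547.3 area 267 237
```

The puck reads roughly 2.7 mm rearward of the plate and the spacer about 1.5 mm forward. I'll re-centre both by gently closing on each at ±45° to the rail, about the same point, which also keeps clear of the knob.

Call:
move_arm([
  [0.2,[-55,0,0],[0,0,0]],
  [0.2,[-55,0,0],[0,0,0]],
  [0.2,[-55,0,0],[0,0,0]],
  [0.2,[-55,0,0],[0,0,0]],
  [0.2,[-55,0,0],[0,0,0]],
], grip_force=4)

```text
time_s: 17.6
tcp_pos: [620.3, -19.7, 146.2]
tool_rot: [2.368, 2.064, -0.001]
wrist_force: [1.2, -0.9, 0.7]
finger_gap: 0.493
grip_force: 0.0
```

Call:
move_arm([
  [0.2,[-34.3,-0.2,0],[0,0,9]],
  [0.2,[0,0,0],[0,0,9]],
  [0.2,[0,0,0],[0,0,9]],
  [0.2,[0,0,0],[0,0,9]],
  [0.2,[0,0,0],[0,0,9]],
])

```text
time_s: 18.23
tcp_pos: [615.6, -52.0, 146.1]
tool_rot: [2.981, 0.993, -0.001]
wrist_force: [-0.6, -0.2, 0.8]
finger_gap: 0.797
grip_force: 0.0
```

Call:
move_arm([
  [0.2,[0,0,30],[0,0,0]],
  [0.2,[0,0,20],[0,0,0]],
  [0.2,[0,0,0],[0,0,0]],
  [0.2,[0,0,0],[0,0,0]],
])

```text
time_s: 18.73
tcp_pos: [616.8, -51.0, 96.7]
tool_rot: [2.977, 1.003, 0.001]
wrist_force: [1.2, 0.8, 0.6]
finger_gap: 0.799
grip_force: 0.0
```

```bash
python3 -c "
from h import *
delta(616.5,-51.1,77)"
```

```text
18.725 [616.8 -51.   96.7] [-0.26  0.68  1.55 -0.    0.91  0.66] 0.7988750641274122
[[ 0.796  0.605  0.001]
 [ 0.605 -0.796 -0.   ]
 [ 0.001  0.001 -1.   ]]
tool delta [-0.3 -0.1 19.7] F [1.2 0.8 0.6]
```

Call:
move_arm([
  [0.2,[-0.3,0,15],[0,0,0]],
  [0.2,[0,0,13],[0,0,0]],
  [0.2,[0,0,5],[0,0,0]],
  [0.3,[0,0,0],[0,0,0]],
  [0.36,[0,0,0],[0,0,0]],
])

```text
time_s: 19.35
tcp_pos: [616.6, -49.9, 63.1]
tool_rot: [2.976, 1.006, 0.001]
wrist_force: [-0.6, -0.0, 0.0]
finger_gap: 0.681
grip_force: 0.0
```

Call:
move_arm([
  [0.4,[0,0,0],[0,0,0]],
  [0.43,[0,0,0],[0,0,0]],
  [0.46,[0,0,0],[0,0,0]],
  [0.46,[0,0,0],[0,0,0]],
])

```text
time_s: 19.85
tcp_pos: [616.7, -50.0, 63.3]
tool_rot: [2.976, 1.005, 0.001]
wrist_force: [0.5, -0.7, 2.0]
finger_gap: 0.595
grip_force: 4.0
```

Call:
move_arm([
  [0.3,[0,0,0],[0,0,0]],
  [0.25,[0,0,0],[0,0,0]],
  [0.25,[0,0,-13],[0,0,0]],
  [0.25,[0,0,0],[0,0,0]],
  [0.25,[0,0,0],[0,0,0]],
])

```text
time_s: 20.48
tcp_pos: [616.5, -50.0, 76.4]
tool_rot: [2.976, 1.005, 0.001]
wrist_force: [-0.1, 0.1, 0.3]
finger_gap: 0.748
grip_force: 0.0
```

Call:
move_arm([
  [0.45,[0,0,0],[0,0,0]],
  [0.5,[0,0,0],[0,0,0]],
  [0.55,[0,0,0],[0,0,0]],
  [0.6,[0,0,0],[0,0,0]],
  [0.62,[0,0,0],[0,0,0]],
])

```text
time_s: 21.1
tcp_pos: [616.3, -49.9, 75.8]
tool_rot: [-2.976, -1.005, 0.0]
wrist_force: [0.4, -0.1, -0.1]
finger_gap: 0.438
grip_force: 4.0
```

Call:
move_arm([
  [0.4,[0,0,0],[0,0,0]],
  [0.3,[0,0,0],[0,0,0]],
  [0.25,[0,0,-5],[0,0,0]],
  [0.2,[0,0,-25],[0,0,0]],
  [0.2,[0,0,0],[0,0,-10]],
])

```text
time_s: 21.72
tcp_pos: [618.1, -50.4, 108.3]
tool_rot: [2.872, 1.267, 0.006]
wrist_force: [0.2, -0.3, -0.3]
finger_gap: 0.786
grip_force: 0.0
```

Call:
move_arm([
  [0.2,[0,0,0],[0,0,-10]],
  [0.2,[0,0,0],[0,0,-10]],
  [0.2,[0,0,0],[0,0,-10]],
  [0.2,[0,0,0],[0,0,-10]],
  [0.2,[0,0,0],[0,0,-10]],
])

```text
time_s: 22.35
tcp_pos: [616.5, -50.0, 106.4]
tool_rot: [2.068, 2.364, 0.0]
wrist_force: [-0.2, 0.7, -0.2]
finger_gap: 0.799
grip_force: 0.0
```

Call:
move_arm([
  [0.2,[0,0,0],[0,0,-10]],
  [0.2,[0,0,0],[0,0,-10]],
  [0.2,[0,0,0],[0,0,-10]],
  [0.2,[0,0,15],[0,0,0]],
  [0.2,[0,0,0],[0,0,0]],
])

```text
time_s: 22.98
tcp_pos: [615.1, -49.6, 89.4]
tool_rot: [-1.396, -2.811, 0.001]
wrist_force: [-0.6, -0.6, 0.8]
finger_gap: 0.804
grip_force: 0.0
```

```bash
python3 -c "
from h import *
delta(616.6,-50.0,63.3)"
```

```text
22.975 [615.1 -49.6  89.4] [-0.26  0.69  1.56  0.    0.9  -0.91] 0.8042117541709098
[[-0.604  0.797 -0.003]
 [ 0.797  0.604  0.001]
 [ 0.003 -0.002 -1.   ]]
tool delta [-1.3  1.  26.1] F [-0.6 -0.6  0.8]
```

Call:
move_arm([
  [0.2,[0,0,14],[0,0,0]],
  [0.2,[0,0,9],[0,0,0]],
  [0.2,[0,0,4.5],[0,0,0]],
  [0.25,[0,0,0],[0,0,0]],
  [0.25,[0,0,0],[0,0,0]],
])

```text
time_s: 23.6
tcp_pos: [616.6, -50.0, 63.7]
tool_rot: [1.394, 2.815, 0.0]
wrist_force: [-0.9, -0.6, -0.8]
finger_gap: 0.755
grip_force: 0.0
```

Exactly on the point. Close on the spacer, then on the puck.

Call:
move_arm([
  [0.36,[0,0,0],[0,0,0]],
  [0.4,[0,0,0],[0,0,0]],
  [0.43,[0,0,0],[0,0,0]],
  [0.46,[0,0,0],[0,0,0]],
  [0.46,[0,0,0],[0,0,0]],
])

```text
time_s: 24.22
tcp_pos: [616.4, -50.0, 63.7]
tool_rot: [1.394, 2.815, -0.0]
wrist_force: [-0.3, 0.6, 3.1]
finger_gap: 0.593
grip_force: 4.0
```

Call:
move_arm([
  [0.3,[0,0,0],[0,0,0]],
  [0.25,[0,0,0],[0,0,0]],
  [0.25,[0,0,-13],[0,0,0]],
  [0.35,[0,0,0],[0,0,0]],
  [0.45,[0,0,0],[0,0,0]],
])

```text
time_s: 24.85
tcp_pos: [616.5, -50.0, 76.9]
tool_rot: [1.393, 2.815, 0.0]
wrist_force: [0.1, 0.5, 0.6]
finger_gap: 0.616
grip_force: 0.0
```

Call:
move_arm([
  [0.5,[0,0,0],[0,0,0]],
  [0.55,[0,0,0],[0,0,0]],
  [0.6,[0,0,0],[0,0,0]],
  [0.62,[0,0,0],[0,0,0]],
])

```text
time_s: 25.35
tcp_pos: [616.2, -49.9, 76.3]
tool_rot: [-1.394, -2.815, 0.0]
wrist_force: [-1.6, -0.2, -0.0]
finger_gap: 0.436
grip_force: 4.0
```

Call:
move_arm([
  [0.4,[0,0,0],[0,0,0]],
  [0.3,[0,0,0],[0,0,0]],
  [0.25,[0,0,-5],[0,0,0]],
  [0.2,[0,0,-35],[0,0,0]],
  [0.2,[0,0,-20],[0,0,10]],
])

```text
time_s: 25.98
tcp_pos: [617.1, -50.1, 138.2]
tool_rot: [1.639, 2.678, 0.001]
wrist_force: [-0.1, -0.7, 0.2]
finger_gap: 0.786
grip_force: 0.0
```

Call:
move_arm([
  [0.5,[0,0,0],[0,0,8.75]],
  [1,[0,0,0],[0,0,8.75]],
  [1,[0,0,0],[0,0,8.75]],
  [1,[0,0,0],[0,0,8.75]],
  [1,[60,0,0],[0,0,0]],
])

```text
time_s: 26.6
tcp_pos: [625.5, 6.2, 137.0]
tool_rot: [2.371, 2.058, 0.001]
wrist_force: [0.9, 0.3, 0.4]
finger_gap: 0.316
grip_force: 0.0
```

Call:
move_arm([
  [1,[60,0,0],[0,0,0]],
  [1,[60,0,0],[0,0,0]],
  [1,[60,0,0],[0,0,0]],
  [1,[60,0,0],[0,0,0]],
  [1,[0,0,0],[0,0,0]],
])

```text
time_s: 27.22
tcp_pos: [656.2, 252.5, 136.8]
tool_rot: [2.359, 2.075, 0.004]
wrist_force: [-0.2, -0.7, 0.5]
finger_gap: 0.005
grip_force: 0.0
```

```bash
python3 - <<'E'
from h import *
delta(617.7+65*.134,-50.5+65*.991,36)
c=cam('top'); save(c['pixels'],'t8.png',(292,125,60,60),8); g=cv2.imread('pics/t8.png').max(2)
for th in(110,130,150): print(th); fit3(c,g,np.array([292,125]),8,th)
E
```

```text
27.225 [656.2 252.5 136.8] [0.21 0.72 1.29 0.   1.12 0.34] 0.005267689569754782
[[ 0.127  0.992  0.002]
 [ 0.992 -0.127  0.002]
 [ 0.002  0.002 -1.   ]]
tool delta [-240.6    0.7  100.4] F [-0.2 -0.7  0.5]
110
plate [617.5 -51.1] tool xy 32.1 618.8 area 611 727
puck [615.4 -52. ] tool xy 30.9 616.8 area 196 239
130
plate [617.7 -51.4] tool xy 31.9 619.0 area 645 727
spacer [617.4 -52.3] tool xy 30.9 618.9 area 433 414
puck [615.4 -52.1] tool xy 30.9 616.8 area 207 239
150
plate [617.7 -51.4] tool xy 31.9 619.0 area 669 727
spacer [617.4 -52.3] tool xy 30.9 618.8 area 412 414
puck [615.4 -52.1] tool xy 30.8 616.9 area 218 239
```

View pics/t8.png

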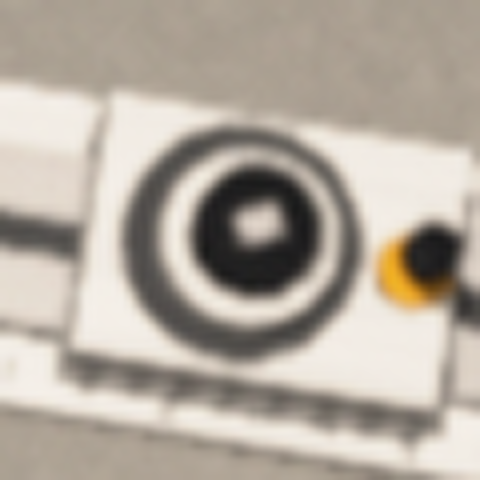

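Spacer and puck are now concentric and about 1 mm from the plate's centre (crop 258,230 for the puck). Next: the push.

Call:
move_arm([
  [1,[-50,0,0],[0,0,0]],
  [1,[-50,0,0],[0,0,0]],
  [1,[-50,0,0],[0,0,0]],
  [1,[-50,0,0],[0,0,0]],
  [1,[-26,0,0],[0,0,0]],
])

```text
time_s: 27.9
tcp_pos: [625.2, 18.9, 136.8]
tool_rot: [2.369, 2.063, -0.002]
wrist_force: [-0.6, 0.2, -0.9]
finger_gap: 0.002
grip_force: 0.0
```

Call:
move_arm([
  [1,[0,0,20],[0,0,0]],
  [1,[0,0,35],[0,0,0]],
  [1,[0,0,30],[0,0,0]],
  [1,[0,0,15],[0,0,0]],
  [1,[0,0,0],[0,0,0]],
])

```text
time_s: 28.52
tcp_pos: [625.4, 22.6, 35.7]
tool_rot: [-2.365, -2.065, 0.002]
wrist_force: [-0.0, 0.0, -0.5]
finger_gap: 0.007
grip_force: 0.0
```

```bash
python3 - <<'E'
from h import *
s,R=st(); p=s['tcp_pos']; print('rail coords x,y',.134*p[0]+.991*p[1],.991*p[0]-.134*p[1],s['wrist_force'])
E
```

```text
28.525 [625.4  22.6  35.7] [-0.14  0.78  1.56 -0.    0.81 -0.01] 0.006526967359829597
[[ 0.135  0.991 -0.002]
 [ 0.991 -0.135  0.   ]
 [-0.    -0.002 -1.   ]]
rail coords x,y 106.17768196398777 616.7148921483104 [-0.00408997  0.04425892 -0.49558841]
```

Call:
move_arm([
  [1,[-4,1,0],[0,0,0]],
  [1,[-4,0,0],[0,0,0]],
  [1,[-3,0,0],[0,0,0]],
  [1,[-3,0,0],[0,0,0]],
  [1,[-3,0,0],[0,0,0]],
])

```text
time_s: 29.15
tcp_pos: [624.9, 6.2, 36.6]
tool_rot: [2.365, 2.068, 0.0]
wrist_force: [0.1, -0.5, 0.2]
finger_gap: 0.004
grip_force: 0.0
```

Call:
move_arm([
  [1,[-2,0,0],[0,0,0]],
  [1,[-2,0,0],[0,0,0]],
  [1,[-2,0,0],[0,0,0]],
  [1,[-2,0,0],[0,0,0]],
  [1,[-2,0,0],[0,0,0]],
])

```text
time_s: 29.78
tcp_pos: [624.0, -0.8, 36.6]
tool_rot: [-2.365, -2.065, -0.005]
wrist_force: [1.3, 9.4, 1.8]
finger_gap: 0.008
grip_force: 4.7
```

Call:
move_arm([
  [1,[-3,0,0],[0,0,0]],
  [1,[-4,0,0],[0,0,0]],
  [1,[-4,0,0],[0,0,0]],
  [1,[-4,0,0],[0,0,0]],
  [1,[-4,0,0],[0,0,0]],
])

```text
time_s: 30.4
tcp_pos: [621.2, -20.6, 36.6]
tool_rot: [-2.365, -2.066, -0.003]
wrist_force: [0.7, 5.9, 2.3]
finger_gap: 0.003
grip_force: 2.8
```

Call:
move_arm([
  [1,[-4,0,0],[0,0,0]],
  [1,[-4,0,0],[0,0,0]],
  [1,[-4,0,0],[0,0,0]],
  [1,[-4,0,0],[0,0,0]],
  [1,[-3,0,0],[0,0,0]],
])

```text
time_s: 31.02
tcp_pos: [618.6, -39.8, 36.6]
tool_rot: [-2.364, -2.066, -0.002]
wrist_force: [1.1, 4.4, 1.8]
finger_gap: 0.006
grip_force: 2.5
```

```bash
python3 - <<'E'
from h import *
s,R=st(); p=s['tcp_pos']; print('rail',.134*p[0]+.991*p[1],.991*p[0]-.134*p[1],s['wrist_force'])
c=cam('scene'); d=cam('top')
for t in(30,40,50,60): print(t,'plate px scene/top',w2px(c,[617.7-.134*t,-51.3-.991*t,60]).round(),w2px(d,[617.7-.134*t,-51.3-.991*t,60]).round())
for n,k,r in(('scene',c,(120,140,100,100)),('top',d,(300,130,90,70))):
    a,b,w,h=r; hsv=cv2.cvtColor(k['pixels'][b:b+h,a:a+w],cv2.COLOR_RGB2HSV); m=((hsv[...,0]>10)&(hsv[...,0]<28)&(hsv[...,1]>150)&(hsv[...,2]>120))
    ys,xs=np.nonzero(m); print(n,'orange collar',len(xs),xs.mean()+a,ys.mean()+b)
E
```

```text
31.025 [618.6 -39.8  36.6] [-0.25  0.77  1.57  0.    0.8  -0.11] 0.005599906529774586
[[ 0.134  0.991  0.   ]
 [ 0.991 -0.134  0.002]
 [ 0.002 -0.    -1.   ]]
rail 43.491934642570214 618.3528082296527 [1.09954063 4.40069998 1.76587519]
30 plate px scene/top [178. 193.] [334. 157.]
40 plate px scene/top [175. 191.] [339. 157.]
50 plate px scene/top [172. 190.] [343. 158.]
60 plate px scene/top [170. 188.] [347. 159.]
scene orange collar 2 189.0 195.0
top orange collar 0 nan nan<stdin>:7: RuntimeWarning: Mean of empty slice.
  ret = ret.dtype.type(ret / rcount)
```

Call:
move_arm([
  [1,[-2,0,0],[0,0,0]],
  [1,[-2,0,0],[0,0,0]],
  [1,[-2,0,0],[0,0,0]],
  [1,[-1.5,0,0],[0,0,0]],
  [1,[-1.5,0,0],[0,0,0]],
])

```text
time_s: 31.75
tcp_pos: [617.2, -50.3, 36.4]
tool_rot: [-2.365, -2.068, 0.0]
wrist_force: [-0.7, 4.2, 2.5]
finger_gap: 0.005
grip_force: 1.9
```

Call:
move_arm([
  [1,[-1.4,0,0],[0,0,0]],
  [1,[-1.4,0,0],[0,0,0]],
  [1,[-1.4,0,0],[0,0,0]],
  [1,[-1.4,0,0],[0,0,0]],
  [1,[-1.4,0,0],[0,0,0]],
])

```text
time_s: 32.38
tcp_pos: [616.7, -57.9, 36.3]
tool_rot: [2.364, 2.067, -0.0]
wrist_force: [0.9, -0.1, 0.2]
finger_gap: 0.009
grip_force: 0.0
```

The force vanished, so the carriage has run ahead of the fingers and the pin probably dropped. I'll back off, raise the arm and check.

Call:
move_arm([
  [1,[6,0,0],[0,0,0]],
  [1,[20,0,0],[0,0,0]],
  [1,[30,0,-30],[0,0,0]],
  [1,[40,0,-50],[0,0,0]],
  [1,[50,0,-40],[0,0,0]],
])

```text
time_s: 33.0
tcp_pos: [636.0, 87.7, 156.0]
tool_rot: [2.365, 2.067, 0.001]
wrist_force: [0.9, -0.5, -0.8]
finger_gap: 0.005
grip_force: 0.0
```

Call:
move_arm([
  [1,[60,0,0],[0,0,0]],
  [1,[60,0,0],[0,0,0]],
  [1,[60,0,0],[0,0,0]],
  [1,[40,0,0],[0,0,0]],
  [1,[0,0,0],[0,0,0]],
])

```text
time_s: 33.62
tcp_pos: [663.6, 308.9, 153.9]
tool_rot: [-2.359, -2.075, -0.001]
wrist_force: [-0.3, -0.3, -0.4]
finger_gap: 0.006
grip_force: 0.0
```

```bash
cat >> h.py <<'E'
def mask_or(k,r):
    a,b,w,h=r; hsv=cv2.cvtColor(k['pixels'][b:b+h,a:a+w],cv2.COLOR_RGB2HSV); m=((hsv[...,0]>8)&(hsv[...,0]<30)&(hsv[...,1]>120)&(hsv[...,2]>90)); ys,xs=np.nonzero(m); return len(xs),xs.mean()+a,ys.mean()+b
E
python3 - <<'E'
from h import *
d=cam('top'); c=cam('scene'); np.savez('last.npz',top=d['pixels'],scene=c['pixels'])
o=np.array([310,120]); g=cv2.resize(d['pixels'][120:190,310:400],None,fx=8,fy=8,interpolation=cv2.INTER_CUBIC).max(2)
fit3(d,g,o,8,150); print(mask_or(d,(330,130,70,50)),mask_or(c,(130,150,70,60)))
# knob: dark blob near expected positions
for s in(60,70,80):
  for z in(90,82):
    X=[617.7-.134*(52+s),-51.3-.991*(52+s),z]; print(s,z,w2px(c,X).round(1),w2px(d,X).round(1))
old=cv2.imread('pics/scene0.png')  # before: 1.5x
E
```

```text
plate [ 607.7 -122.5] tool xy -40.0 618.6 area 677 729
spacer [ 607.1 -123.6] tool xy -41.1 618.2 area 411 419
puck [ 559.4 -112.9] tool xy -36.9 569.5 area 230 243
puck [ 589.3 -192.9] tool xy -112.2 609.8 area 219 248
(33, np.float64(372.1212121212121), np.float64(164.27272727272728)) (48, np.float64(157.58333333333334), np.float64(167.4375))
60 90 [152.2 171.4] [372.  159.7]
60 82 [152.9 173.8] [371.2 160.4]
70 90 [149.4 169.9] [376.4 160.4]
70 82 [150.  172.2] [375.4 161.1]
80 90 [146.5 168.4] [380.7 161.1]
80 82 [147.2 170.7] [379.7 161.8]
```

```bash
python3 - <<'E'
from h import *
L=np.load('last.npz'); g=L['scene'].max(2); print('now cols 140-160'); print(g[160:184,140:161])
o=cv2.imread('pics/both6.png').max(2)[:,400:]; o=cv2.resize(o,(100,75),interpolation=cv2.INTER_AREA)
print('before cols 162-182'); print(o[22:44,22:43])
d=cam('top'); g=cv2.resize(L['top'][120:190,310:400],None,fx=8,fy=8,interpolation=cv2.INTER_CUBIC).max(2)
for th in(110,130): fit3(d,g,np.array([310,120]),8,th)
E
```

```text
now cols 140-160
[[139 137 139 139 136 134 135 134 137 136 138 137 137 136 140 139 137 136
  135 135 135]
 [140 141 140 137 136 136 135 134 133 133 138 139 138 139 140 139 138 134
  133 136 134]
 [136 135 137 139 138 135 137 135 133 135 136 141 141 141 139 136 135 135
  136 134 133]
 [135 137 139 139 139 137 138 137 133 134 136 139 138 137 134 137 135 135
  136 134 135]
 [137 140 140 135 135 137 138 136 135 136 135 137 138 139 135 136 137 138
  140 139 135]
 [150 142 137 138 136 138 138 137 136 134 134 137 138 137 135 135 136 138
  138 140 135]
 [204 176 145 142 137 137 136 137 139 136 138 137 138 140 139 137 137 135
  136 137 138]
 [196 194 203 173 145 140 134 138 138 137 139 137 136 137 137 134 135 135
  137 138 137]
 [193 193 195 194 193 160 149 141 139 139 140 137 136 134 136 136 137 138
  136 137 137]
 [185 193 194 190 130 157 196 163 146 137 135 137 136 139 137 141 138 137
  138 134 146]
 [171 179 191 158 191 197 197 195 185 136 131 130 129 130 134 138 139 139
  139 135 197]
 [171 172 171 181 191 195 194 196 188 110  66  29  24  48  98 136 140 145
  138 200 192]
 [172 170 172 1
[... 2661 characters left out ...]
  117  64  23]
 [170 176 186 190 191 191 193 193 193 192 189 188 190 177 110  78 178 177
  108  75  28]
 [192 195 190 188 188 189 189 191 191 193 194 195 189 133  75  73 160 118
   96  90  42]
 [194 192 191 192 191 188 189 188 189 192 194 195 182  96  67  68  94  95
   96  93  65]
 [193 191 191 193 191 191 190 189 190 190 189 192 162  85  65  63  64  88
   96  96  91]]
plate [ 607.4 -122.1] tool xy -39.6 618.3 area 616 729
puck [ 605.6 -123.2] tool xy -40.9 616.7 area 202 243
plate [ 607.7 -122.5] tool xy -40.0 618.7 area 651 729
spacer [ 607.3 -123.6] tool xy -41.1 618.4 area 434 419
puck [ 589.4 -192.7] tool xy -111.9 610.0 area 201 248
puck [ 605.7 -123.3] tool xy -41.1 616.8 area 214 243
```

The stem that showed between knob and collar is gone: the knob sits about 2.7 px lower, which matches a drop of about 8 mm. The stack is still about 1 mm from the plate's centre, and the arm is clear.

```bash
python3 -c "
from h import *
print(workorder.finish_job())"
```

```text
the job is handed in; nothing more can be done
None
```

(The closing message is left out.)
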